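# Turn out a little cake and lift it with the tongs

## Task

A single upturned baking tin still covers a small cork-shaped cake; two empty tins stand nested in an upturned stack beside it. Lift the single tin straight up off the cake without toppling the cake and nest it, upturned as it is, squarely down over the stack, which stays where it stands. Then take the open sprung tongs by their sleeves, squeeze them so that both jaws close on the standing cake, lift it upright about 12 cm above the table and finish there, still squeezing the tongs with the cake held in them; never touch the cake with the gripper's fingers, and leave the other things alone.

Things in the scene. Friction and masses are not known exactly. Their poses are not given: they have to be found in the camera images.
- cake_tin: plain metal baking tin standing singly, upturned over the cake, 56 mm high, 90 g, origin: centre of its lower (rim) edge, z up. Rim 80 mm across; the 2 mm skirt narrows upward to 52 mm at height 44; above it a straight round foot 42 mm across, height 44 to 56, closed on top: grip across this foot. Hollow inside up to height 42, open below
- stack_tin: the same tin, empty, upper one of the stack of two upturned tins (70 mm high in all); same origin and sizes, its rim 14 mm above the table. A tin nested over it comes to rest 14 mm higher again, with about 2 mm side play
- low_tin: the same tin, empty, lower one of the stack of two, standing upturned on the table; same origin and sizes
- cake: small brown cork-shaped cake, hard-crusted, a standing cylinder 40 mm across and 36 mm high with a chamfered top (sides straight up to about 28 mm), 40 g; origin: centre of its underside, z up. At the start it stands on the table hidden under cake_tin, roughly centred in it
- tongs: open sprung steel tongs lying flat, 215 mm long, 20 mm thick, 90 g. Origin: under the hinge at the closed end, level with the underside, on the left arm; x points along the middle line of the open tongs to the jaws, y to the left arm, z up. Balance point about 90 mm ahead of the hinge, between the black sleeves (each 65 mm long, 20 mm high; 64 mm across outside when open)
- tongs_arm (a joint): hinge angle, rad: 0 open, grows as the tongs are squeezed, at most 0.38. Outside width at the sleeves = 64 mm - 91 mm x value; gap between jaws = 74 mm - 170 mm x value: they meet the 40 mm cake at 0.20, sleeves then 46 mm. The spring needs 3.3 N at the sleeves to start, 5.5 N at 0.20; of any grip beyond that about half reaches the jaws
- sleeve_left (a point): middle of the left black sleeve's outer face, 91 mm ahead of the hinge, 10 mm above the tongs' underside: where a finger pad goes
- sleeve_right (a point): the same on the right sleeve
- jaw_left (a point): centre of the left jaw's inner face, 170 mm ahead of the hinge and 10 mm above the tongs' underside; each jaw is a flat upright black plate 36 mm long and 20 mm high; 74 mm apart inside when open
- jaw_right (a point): the same on the right jaw
- nozzle: steel piping nozzle, a cone 33 mm wide and 44 mm high standing on its wide end, origin under its centre; leave it alone
- spoon: flat steel measuring spoon lying on the table, 168 x 40 x 7 mm, origin under its middle; leave it alone
There are look-alikes about, which are no part of the job. Leave any orange or turquoise look-alike of the cake_tin alone.

How it is judged:
On the way, in this order (a step that is already met when the one before it is completed fails the run):
1. the tin is off the cake, nested over the stack and let go, and the cake still stands on the table (horizontal distance between cake_tin and stack_tin below 0.006 m and z of cake_tin in the frame of stack_tin between 0.008 and 0.02 m and angle between each of cake_tin, stack_tin, low_tin's own z axis and vertical below 0.1 rad and horizontal distance between stack_tin and low_tin below 0.006 m and z of stack_tin in the frame of low_tin between 0.008 and 0.02 m and height (world z) of each of low_tin, cake below 0.006 m and contact force between the fingers and cake_tin below 0.05 N and angle between cake's own z axis and vertical below 0.2 rad), for 0.3 s.
2. both jaws of the squeezed tongs hold the cake and it has left the table (contact force between tongs and cake above 0.5 N and x of cake in the frame of tongs between 0.14 and 0.205 m and z of cake in the frame of tongs between -0.034 and 0.006 m and value of joint tongs_arm between 0.12 and 0.29 rad and contact force between the fingers and tongs above 1 N and height (world z) of cake above 0.02 m), for 0.2 s.
At the end, for the whole second after the job is handed in: Gripper holds the squeezed tongs (over 1 N), both jaws on the cake (hinge 0.12-0.29 rad, over 0.5 N), cake over 80 mm up, within 0.5 rad of upright, at rest. Single tin nested on the stack, let go: each tin 8-20 mm above the next, axes within 6 mm, upright within 0.1 rad, lowest on the table (horizontal distance between cake_tin and stack_tin below 0.006 m and z of cake_tin in the frame of stack_tin between 0.008 and 0.02 m and angle between each of cake_tin, stack_tin, low_tin's own z axis and vertical below 0.1 rad and horizontal distance between stack_tin and low_tin below 0.006 m and z of stack_tin in the frame of low_tin between 0.008 and 0.02 m and height (world z) of low_tin below 0.006 m and contact force between each of the fingers, cake and cake_tin below 0.05 N and contact force between tongs and cake above 0.5 N and x of cake in the frame of tongs between 0.14 and 0.205 m and z of cake in the frame of tongs between -0.034 and 0.006 m and value of joint tongs_arm between 0.12 and 0.29 rad and contact force between the fingers and tongs above 1 N and height (world z) of cake above 0.08 m and angle between cake's own z axis and vertical below 0.5 rad and linear speed of cake below 0.03 m/s and contact force between cake and stack_tin below 0.05 N); the arm keeps its last pose, push and grip.
It fails at once if the gripper's fingers touch the cake (contact force between the fingers and cake above 0.3 N).
It fails at once if the cake is toppled (angle between cake's own z axis and vertical above 0.9 rad).
It fails at once if the stack is pushed more than 40 mm away (distance of low_tin from where it was at the start of the episode above 0.04 m).
It fails at once if the nozzle or spoon is moved more than 30 mm (distance of any of nozzle, spoon from where it was at the start of the episode above 0.03 m).
It also fails if it takes over 54 s, if anything falls off the work surface, if the arm or the gripper's body presses on something with over 40 N, if the wrist force passes 120 N, or if a joint passes its speed limit or range.

## Robot

A 7-joint arm with a two-finger parallel gripper is mounted at the origin on a cart in front of the work surface, level with it; the furniture and walls round the work are solid. World frame = base frame: x ahead of the robot, y to its left, z up, the work surface at z = 0. Lengths are in m, angles in rad, forces in N, time in s.
With the tool pointing down it reaches from about 0.4 to 0.85 m from the base axis. Payload 10.4 kg.
Tool frame: the origin (TCP) lies midway between the tips of the shut fingers; the grasp point (between the pads) lies 19 mm behind it (r.grasp_offset is the distance from the TCP to the grasp point, in m); x points along the fingers, y is the direction in which the jaws open and shut, and the axes are right-handed (so a half turn about x gives the same grasp; the last joint's range is limited). The gripper opens to 87 mm and grips with 3 to 60 N. Pads are 19 mm wide; open, the fingers measure 117 mm over their backs; the gripper's body (75 mm by 190 mm) begins 51 mm behind the grasp point.
Start: joints at [-1.168, 0.332, -0.065, 1.46, 0.022, 1.35, -0.088], TCP at [0.258, 0.569, 0.223] pointing down, gripper open.
Joint ranges: [-2.6, 2.6], [-0.5, 2.12], [-1.47, 1.34], [0.16, 2.42], [-1.27, 4.41], [0.06, 2.06], [-2.6, 2.6]. Speed limits (rad/s): [2.22, 2.22, 2.79, 2.79, 3.14, 3.14, 3.14].

## Interface

Orientations are given as a unit quaternion [x, y, z, w].
In Python, from bench import r, vision, close_job gives the robot as it stands. The module is installed in compiled form; this text tells all that it offers.
- The arm moves only by the shell command python3 -m pendant 'ROWS' [OPENING] [FORCE]. ROWS is text: rows parted by semicolons, each of 6 numbers parted by spaces: the shift along the tool's x, y, z in units of 0.25 m (1.0 is 0.25 m), then the turn, a rotation vector about the tool's x, y, z in units of 1.5 rad (1.0 is 1.5 rad). A call has 1 to 8 rows; each row is the pose to reach, as a shift and turn from the pose commanded when the call began, along the tool's axes at that moment; what a row does not reach only later rows make up. A row lasts 1/10 s, in which the tool goes at most 50 mm and 8.59 degrees, less where a joint would pass 70% of its speed; a pose out of reach is approached as far as the arm can. A call with a number of a shift or a turn outside -1 to 1 is refused whole. A call with a gripper value outside its range is refused whole. OPENING is the gripper command: -1 is shut, 1 is fully open, values between are in proportion, set as the call begins (- or left out, the last holds). The fingers move at their own pace and stop on an object; FORCE is the grip in N (left out, the last holds). Time passes only in rows, so rows that repeat a pose let the fingers close. It gives the time, the measured TCP pose, the force and the opening at its end, in the units of the state.
- r.read_state(): the state, without advancing time (a new reading comes with each control period).
- vision.camera(name): name is "scene" or "top" or "wrist"; returns (picture, depth): 420x560x3 uint8, blue, green, red; 420x560 float32, m along the optical axis (not along the pixel's ray), 0 where there is no reading.
- vision.get_calibration(name): a dict with "camera_matrix" (3x3 intrinsics, pixels), "k1" (the pictures are not rectified: a ray, as slopes to the right and down, at radius r is drawn at 1 + k1 r^2 times it, then the intrinsics apply), "rvec" (rotation vector, rad) and "tvec" (3), from world to camera coordinates, as OpenCV has them. Camera axes: x right, y down, z forward; pixel columns grow to the right and rows downward; lengths in m; the calibration is good to about 2 mm. A picture is of the moment at which its call begins: read the wrist's pose just before it. get_calibration takes no time and is no camera call; for the wrist camera it gives the pose at the moment of the call.
- close_job(): hands the job in, once; it reports no verdict.
The state is a dict: "time": time; "joint_positions": joint angles; "joint_vel": joint speeds; "joint_torque": joint torques, N m; "ee_pos": TCP position; "eef_rot": TCP orientation; "ft_force": force on the tool from outside, world axes, zero at the start; "torque": the same for the moment, N m; "width": finger opening in m.
Only numpy, scipy, OpenCV 4.12 (cv2) and the standard library are available. Lean on these libraries where they do the work, as an engineer would, in place of code of your own. Each camera call takes 0.05 s, during which the arm holds its last target. There are 200 camera calls.

## Working session

There is one attempt and no reset: what is moved stays moved. The work goes in short steps, Python scripts to look and compute and a shell command to move; the robot and the scene stay as the last step left them, time stands still between calls to the robot, and variables do not carry over. Pictures are saved under pics/ and viewed, about 8 in all and at most 12, crops included, and the job is handed in when it is done.

```bash
mkdir -p pics; cat > h.py <<'E'
import numpy as np, cv2
from scipy.spatial.transform import Rotation as R
from bench import r, vision
def cal(n):
    c=vision.get_calibration(n); return np.array(c["camera_matrix"]),float(c["k1"]),cv2.Rodrigues(np.array(c["rvec"],float))[0],np.array(c["tvec"],float).ravel()
def ray(c,u,v):
    K,k1,Rm,t=c; d=np.array([k1,0,0,0,0])
    p=cv2.undistortPoints(np.array([[[u,v]]],float),K,d)[0,0]
    return -Rm.T@t, Rm.T@np.array([p[0],p[1],1.])
def onz(c,u,v,z):
    o,d=ray(c,u,v); return o+d*(z-o[2])/d[2]
def cloud(c,dep):
    K,k1,Rm,t=c; h,w=dep.shape
    uv=np.stack(np.meshgrid(np.arange(w),np.arange(h)),-1).reshape(-1,1,2).astype(float)
    p=cv2.undistortPoints(uv,K,np.array([k1,0,0,0,0]))[:,0]
    P=np.c_[p,np.ones(len(p))]*dep.reshape(-1,1)
    return ((P-t)@Rm).reshape(h,w,3)
def move(target,quat=None):
    "shift/turn in tool units from current measured pose"
    s=r.read_state(); q=R.from_quat(s["eef_rot"]); d=q.inv().apply(np.array(target)-s["ee_pos"])/.25
    rv=(q.inv()*R.from_quat(quat)).as_rotvec()/1.5 if quat is not None else np.zeros(3)
    return np.round(d,4),np.round(rv,4)
E
python3 - <<'E'
from h import *
s=r.read_state(); print({k:np.round(v,3) for k,v in s.items()},r.grasp_offset)
print(R.from_quat(s["eef_rot"]).as_matrix().round(3))
for n in("scene","top"):
    p,d=vision.camera(n); np.savez(f"{n}.npz",p=p,d=d); cv2.imwrite(f"pics/{n}.png",p); c=cal(n); print(n,-c[2].T@c[3])
E
```

```text
{'time': np.float64(0.0), 'joint_positions': array([-1.168,  0.333, -0.065,  1.461,  0.022,  1.35 , -0.089]), 'joint_vel': array([ 0.001, -0.001,  0.   , -0.002, -0.   ,  0.001, -0.   ]), 'joint_torque': array([-0.0000e+00, -6.2327e+01,  2.4000e-02, -3.8988e+01, -6.1000e-02,
        4.0000e-02,  0.0000e+00]), 'ee_pos': array([0.258, 0.569, 0.222]), 'eef_rot': array([ 0.149,  0.691, -0.15 ,  0.691]), 'ft_force': array([0.136, 0.195, 0.613]), 'torque': array([-0.035, -0.049,  0.035]), 'width': np.float64(0.087)} 0.0187
[[-0.001  0.413  0.911]
 [-0.001  0.911 -0.413]
 [-1.    -0.001  0.   ]]
scene [1.27129382 0.4980371  0.7310015 ]
top [ 0.34864589 -0.11324627  1.28157214]
```

View pics/top.png

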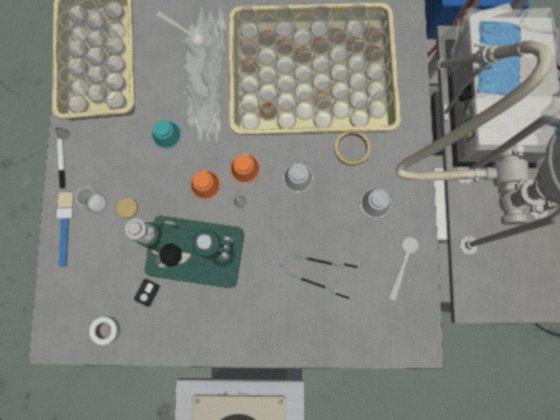

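View pics/scene.png

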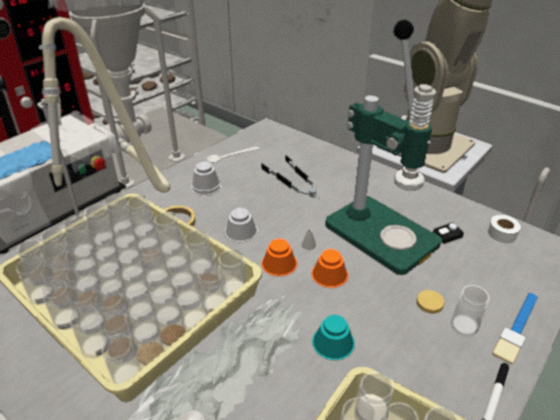

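The top view shows the tongs at (320,275), with the hinge to the left near (280,262). The candidates for the single tin are:
- grey at top (298,177), scene (240,222)
- grey at top (376,203), scene (205,176)
- orange at top (205,184) and (245,168): look-alikes
- turquoise at top (166,133): look-alike

The heights of the two grey ones will show which is the stack. A press stands at (205,243).

```bash
python3 - <<'E'
from h import *
c=cal("top"); D=np.load("top.npz"); p,d=D["p"],D["d"]; W=cloud(c,d)
for n,(u,v) in dict(A=(298,177),B=(376,203),hinge=(280,262),j=(350,267),k=(340,294),noz=(240,201),spoon=(410,245),spoon2=(395,295),press=(205,243),mach=(515,180),hose=(420,175),botL=(240,390),ring=(352,147),tray=(395,20)).items(): print(n,W[v,u].round(3),onz(c,u,v,0).round(3))
sc=cal("scene");S=np.load("scene.npz");Ws=cloud(sc,S["d"])
# tins: points clusters
for nm,WW in(("top",W),("scene",Ws)):
  for a in("A","B"):
    q=W[177,298] if a=="A" else W[203,376]
    m=(np.hypot(WW[...,0]-q[0],WW[...,1]-q[1])<.06)&(WW[...,2]>.008)&(WW[...,2]<.12)
    P=WW[m]; zt=np.percentile(P[:,2],97); T=P[P[:,2]>zt-.006]
    print(nm,a,m.sum(),"ztop",zt.round(4),"topc",T.mean(0).round(4),(T.min(0)[:2]+T.max(0)[:2])/2,T.max(0)-T.min(0))
crop=p[130:320,250:440]; cv2.imwrite("pics/c1.png",cv2.resize(crop,None,fx=3.15,fy=3.15,interpolation=cv2.INTER_CUBIC))
# dark blobs of tongs
m=(p.max(2)<70).astype(np.uint8); m[:, :270]=0; m[:,370:]=0; m[:240]=0; m[310:]=0
n,l,st,ce=cv2.connectedComponentsWithStats(m)
for i in range(1,n):
  if st[i,4]>5:
    rc=cv2.minAreaRect(np.argwhere(l==i)[:,::-1].astype(np.float32)); print(st[i],ce[i].round(1),onz(c,*ce[i],.015).round(4),rc)
E
```

```text
A [ 0.657 -0.147  0.056] [ 0.671 -0.148 -0.   ]
B [ 0.587 -0.34   0.071] [ 0.601 -0.354  0.   ]
hinge [ 0.444 -0.102  0.016] [ 0.445 -0.102  0.   ]
j [ 0.433 -0.282  0.002] [ 0.433 -0.282  0.   ]
k [ 0.364 -0.253  0.02 ] [ 0.364 -0.255  0.   ]
noz [0.598 0.001 0.038] [0.605 0.005 0.   ]
spoon [ 0.491 -0.439  0.   ] [ 0.491 -0.439  0.   ]
spoon2 [ 0.362 -0.395  0.004] [ 0.362 -0.396  0.   ]
press [0.457 0.041 0.325] [0.494 0.094 0.   ]
mach [ 0.641 -0.679  0.101] [ 0.666 -0.727  0.   ]
hose [ 0.669 -0.464  0.034] [ 0.678 -0.473  0.   ]
botL [ 0.127 -0.004  0.001] [ 0.127 -0.004  0.   ]
ring [ 0.755 -0.294 -0.002] [ 0.755 -0.294  0.   ]
tray [ 1.131 -0.424  0.   ] [ 1.131 -0.424  0.   ]
top A 554 ztop 0.0592 topc [ 0.6703 -0.1472  0.0566] [ 0.6692894  -0.14675374] [0.03975256 0.04082461 0.00827388]
top B 731 ztop 0.0731 topc [ 0.5995 -0.3485  0.0705] [ 0.60012289 -0.34861654] [0.04071459 0.04048123 0.01114   ]
scene A 683 ztop 0.0562 topc [ 0.6733 -0.1443  0.0547] [ 0.67237024 -0.14591161] [0.04175527 0.04303187 0.00759487]
scene B 670 ztop 0.0707 topc [ 0.6035 -0.3452  0.0691] [ 0.60222267 -0.34502848] [0.04313629 0.04282269 0.00799386]
[308 258  23   6  29] [318.8 260.7] [ 0.4481 -0.2007  0.015 ] ((318.9529113769531, 260.7117614746094), (22.56077003479004, 1.1931174993515015), 12.528807640075684)
[303 279   7   3   8] [306.1 280.1] [ 0.3986 -0.1683  0.015 ] ((306.0000305175781, 280.0000305175781), (6.260990142822266, 0.8944270610809326), 26.56505012512207)
[311 282  10   4  11] [315.7 283.6] [ 0.3899 -0.1925  0.015 ] ((315.5000305175781, 283.5000305175781), (9.47046184539795, 0.9284766912460327), 21.801406860351562)
```

View pics/c1.png

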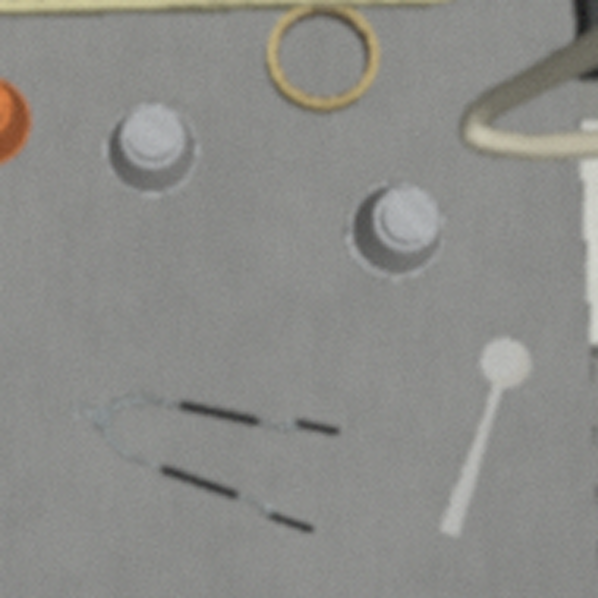

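The stack is B, at (0.601,-0.347) with its top at 71 mm. The single tin is A, at (0.671,-0.146) with its top at 56 mm. The crop shows both as plain grey, A at crop (152,140) and B at (405,220). The tongs' hinge is at crop (97,412) and the jaws are at right (317,427)/(292,522). Next I check the tall obstacles before moving.

```bash
python3 - <<'E'
from h import *
P=np.concatenate([cloud(cal(n),np.load(n+".npz")["d"]).reshape(-1,3) for n in("top","scene")])
P=P[(P[:,0]>.2)&(P[:,0]<.9)&(P[:,1]>-.6)&(P[:,1]<.25)&(P[:,2]>.09)&(P[:,2]<.6)]
g={}
for x,y,z in P: g.setdefault((int(np.floor(x/.05)),int(np.floor(y/.05))),[]).append(z)
for k in sorted(g):
  if len(g[k])>4: print((round(k[0]*.05,2),round(k[1]*.05,2)),len(g[k]),np.round([min(g[k]),max(g[k])],2))
for yaw in (0,):
  # above tin A, tool y radial
  a=np.arctan2(-.146,.671); y=np.array([np.cos(a),np.sin(a),0]); x=np.array([0,0,-1.]); q=R.from_matrix(np.c_[x,y,np.cross(x,y)]).as_quat()
  print(q,move([.671,-.146,.2],q), R.from_quat(r.read_state()["eef_rot"]).as_matrix().round(2).tolist())
E
```

```text
(0.4, -0.05) 21 [0.25 0.3 ]
(0.4, 0.0) 281 [0.09 0.33]
(0.4, 0.05) 1094 [0.24 0.49]
(0.4, 0.1) 359 [0.24 0.41]
(0.4, 0.15) 21 [0.19 0.28]
(0.45, -0.6) 28 [0.09 0.46]
(0.45, -0.05) 56 [0.24 0.3 ]
(0.45, 0.0) 1269 [0.09 0.33]
(0.45, 0.05) 1706 [0.09 0.33]
(0.45, 0.1) 1278 [0.18 0.39]
(0.45, 0.15) 2282 [0.18 0.39]
(0.5, -0.6) 379 [0.09 0.52]
(0.5, -0.55) 101 [0.45 0.53]
(0.5, 0.1) 279 [0.18 0.29]
(0.5, 0.15) 477 [0.18 0.31]
(0.55, -0.6) 450 [0.4  0.52]
(0.55, -0.55) 480 [0.45 0.56]
(0.6, -0.6) 997 [0.4  0.54]
(0.6, -0.55) 45 [0.46 0.56]
(0.65, -0.6) 473 [0.12 0.52]
(0.65, -0.5) 73 [0.09 0.18]
(0.65, -0.45) 16 [0.09 0.11]
(0.7, -0.6) 1181 [0.09 0.49]
(0.7, -0.55) 1440 [0.21 0.41]
(0.7, -0.5) 1000 [0.09 0.26]
(0.7, -0.45) 133 [0.09 0.12]
(0.75, -0.6) 1317 [0.09 0.46]
(0.75, -0.05) 26 [0.09 0.1 ]
(0.8, -0.6) 1709 [0.09 0.45]
(0.8, -0.55) 391 [0.27 0.39]
(0.8, -0.4) 70 [0.09 0.1 ]
(0.8, -0.35) 157 [0.09 0.1 ]
(0.8, -0.3) 159 [0.09 0.1 ]
(0.8, -0.25) 193 [0.09 0.1 ]
(0.8, -0.2) 181 [0.09 0.11]
(0.8, -0.15) 249 [0.09 0.1 ]
(0.8, -0.1) 187 [0.09 0.1 ]
(0.8, -0.05) 255 [0.09 0.1 ]
(0.8, 0.0) 76 [0.09 0.1 ]
(0.85, -0.6) 685 [0.09 0.38]
(0.85, -0.55) 1362 [0.1  0.37]
(0.85, -0.5) 51 [0.18 0.23]
(0.85, -0.4) 160 [0.09 0.1 ]
(0.85, -0.35) 256 [0.09 0.1 ]
(0.85, -0.3) 253 [0.09 0.1 ]
(0.85, -0.25) 264 [0.09 0.11]
(0.85, -0.2) 286 [0.09 0.11]
(0.85, -0.15) 274 [0.09 0.1 ]
(0.85, -0.1) 299 [0.09 0.1 ]
(0.85, -0.05) 306 [0.09 0.1 ]
(0.85, 0.0) 78 [0.09 0.1 ]
[ 0.55059309  0.44367471 -0.55059309  0.44367471] (array([ 0.0899, -1.9217,  2.6856]), array([9.062e-01, 6.000e-04, 7.000e-04])) [[-0.0, 0.41, 0.91], [-0.0, 0.91, -0.41], [-1.0, -0.0, 0.0]]
```

```bash
python3 -m pendant '-1 0 0 0 0 0;-1 0 0 0 0 0;-1 0 0 0 0 0;-1 0 0 0 0 0;-1 0 .2 .1 0 0;-1 0 .4 .2 0 0;-1 0 .6 .3 0 0;-1 0 .6 .3 0 0' 1 20
python3 - <<'E'
from h import *
print(move([.60,.25,.6],[ 0.55059309,0.44367471,-0.55059309,0.44367471]),r.read_state()["joint_positions"].round(2))
E
```

```text
time: 0.9
ee_pos: [0.3997, 0.5041, 0.4725]
eef_rot: [0.303, 0.638, -0.304, 0.64]
ft_force: [-0.6, -0.6, 0.1]
width: 0.0871
(array([-0.5066, -0.0204,  1.2954]), array([ 0.5986,  0.0015, -0.0012])) [-1.02  0.4   0.09  0.85 -0.03  1.89 -0.27]
```

```bash
python3 -m pendant '-.15 0 .15 .1 0 0;-.3 0 .35 .2 0 0;-.36 0 .55 .3 0 0;-.36 0 .75 .4 0 0;-.36 0 .95 .5 0 0;-.36 0 1 .6 0 0;-.36 0 1 .6 0 0'
python3 - <<'E'
from h import *
print(move([.67,-.146,.5],[ 0.55059309,0.44367471,-0.55059309,0.44367471]),r.read_state()["joint_positions"].round(2))
E
```

```text
time: 1.6
ee_pos: [0.5519, 0.3082, 0.5484]
eef_rot: [0.557, 0.442, -0.545, 0.445]
ft_force: [0.3, 0.3, -0.5]
width: 0.0865
(array([0.1886, 0.8472, 1.6757]), array([-0.0008, -0.0066, -0.0092])) [-0.73  0.46  0.33  0.62 -0.16  2.06 -0.73]
```

```bash
python3 -m pendant '.1 .1 .1 0 0 0;.15 .25 .2 0 0 0;.18 .4 .35 0 0 0;.18 .5 .5 0 0 0;.18 .6 .7 0 0 0;.18 .7 .9 0 0 0;.18 .78 1 0 0 0;.18 .8 1 0 0 0'
python3 - <<'E'
from h import *
print(move([.67,-.146,.3],[ 0.55059309,0.44367471,-0.55059309,0.44367471]),r.read_state()["joint_positions"].round(2))
E
```

```text
time: 2.4
ee_pos: [0.6958, 0.0216, 0.5023]
eef_rot: [0.555, 0.444, -0.544, 0.446]
ft_force: [-0.4, 0.9, -0.4]
width: 0.0868
(array([0.8032, 0.0293, 0.6849]), array([ 0.0031, -0.0063, -0.0077])) [-0.22  0.62  0.38  0.5  -0.25  2.03 -0.23]
```

```bash
python3 -m pendant '.1 .03 .2 0 0 0;.3 .03 .4 0 0 0;.5 .03 .6 0 0 0;.7 .03 .68 0 0 0;.8 .03 .685 .003 -.006 -.008;.8 .03 .685 .003 -.006 -.008;.8 .03 .685 .003 -.006 -.008'
cat > wr.py <<'E'
import sys
from h import *
s=r.read_state(); c=cal("wrist"); p,d=vision.camera("wrist"); n=sys.argv[1]
cv2.imwrite(f"pics/{n}.png",p); np.savez(n+".npz",p=p,d=d); W=cloud(c,d)
print(s["ee_pos"].round(4),s["joint_positions"].round(2)," camera",(-c[2].T@c[3]).round(3))
for a in sys.argv[2:]:
    x,y,z=map(float,a.split(",")); m=(np.hypot(W[...,0]-x,W[...,1]-y)<.045)&(abs(W[...,2]-z)<.008); P=W[m]
    if len(P): 
        cc,rad=cv2.minEnclosingCircle(P[:,:2].astype(np.float32)); print(a,len(P),"mean",P.mean(0).round(4),"circ",np.round(cc,4),round(rad,4),"med z",np.median(P[:,2]).round(4))
E
python3 wr.py w1 .671,-.146,.056 .601,-.347,.07
```

```text
time: 3.1
ee_pos: [0.669, -0.1402, 0.2979]
eef_rot: [-0.549, -0.447, 0.55, -0.443]
ft_force: [0.5, 1.5, 0.2]
width: 0.0871
[ 0.669  -0.1402  0.2979] [-0.12  0.46  0.4   1.17 -0.18  1.55  0.04]  camera [ 0.685 -0.068  0.462]
.671,-.146,.056 1136 mean [ 0.6699 -0.1437  0.0574] circ [ 0.6698 -0.1443] 0.0209 med z 0.0575
.601,-.347,.07 611 mean [ 0.6006 -0.3385  0.0704] circ [ 0.5993 -0.3456] 0.0205 med z 0.0712
```

View pics/w1.png

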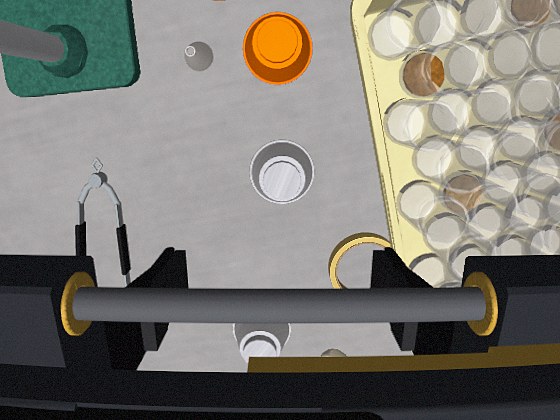

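The wrist view shows the grey single tin at (283,180), an orange tin at (278,48), the nozzle at (198,55), and the stack's top at (260,345). The three views agree on the tin to within about 2 mm, so I descend onto its foot.

```bash
python3 - <<'E'
from h import *
q=[ 0.55059309,0.44367471,-0.55059309,0.44367471]
print(r.read_state()["ee_pos"].round(4),move([.670,-.145,.12],q))
E
```

```text
[ 0.6703 -0.1393  0.3008] (array([0.7231, 0.0047, 0.0251]), array([ 0.0044, -0.0023,  0.0009]))
```

```bash
python3 -m pendant '.1 0 .02 0 0 0;.3 0 .025 0 0 0;.5 0 .025 0 0 0;.65 .005 .025 .004 0 0;.72 .005 .025 .004 0 0;.72 .005 .025 .004 0 0;.72 .005 .025 .004 0 0'
python3 wr.py w2 .670,-.145,.056; python3 - <<'E'
from h import *
q=[ 0.55059309,0.44367471,-0.55059309,0.44367471]
print(r.read_state()["ee_pos"].round(4),move([.670,-.145,.0475],q))
E
```

```text
time: 3.85
ee_pos: [0.6726, -0.1453, 0.1242]
eef_rot: [0.552, 0.444, -0.549, 0.444]
ft_force: [0.1, 1.0, 1.0]
width: 0.0872
[ 0.6726 -0.1453  0.1242] [-0.11  0.55  0.37  1.42 -0.21  1.21  0.07]  camera [ 0.687 -0.073  0.288]
.670,-.145,.056 3221 mean [ 0.6699 -0.1433  0.0573] circ [ 0.6696 -0.1446] 0.0211 med z 0.0575
[ 0.6728 -0.1457  0.1247] (array([ 0.3088, -0.0131,  0.0008]), array([ 0.0001, -0.0024, -0.0035]))
```

```bash
python3 -m pendant '.1 -.013 -.002 0 0 0;.2 -.013 -.002 0 0 0;.27 -.013 -.002 0 0 0;.3 -.013 -.002 0 0 0;.3 -.013 -.002 0 0 0;.3 -.013 -.002 0 0 0' 
python3 - <<'E'
from h import *
q=[ 0.55059309,0.44367471,-0.55059309,0.44367471]
print(r.read_state()["ee_pos"].round(4),move([.670,-.1445,.0475],q))
E
```

```text
time: 4.5
ee_pos: [0.669, -0.145, 0.0483]
eef_rot: [0.552, 0.443, -0.549, 0.444]
ft_force: [0.0, -0.1, 0.7]
width: 0.0869
[ 0.669  -0.145   0.0483] (array([ 0.003 ,  0.0036, -0.003 ]), array([-0.0008, -0.0021, -0.0022]))
```

Height and centring are good, so I close with a moderate force.

```bash
python3 -m pendant '.003 .003 0 0 0 0;.003 .003 0 0 0 0;.003 .003 0 0 0 0;.003 .003 0 0 0 0;.003 .003 0 0 0 0;.003 .003 0 0 0 0;.003 .003 0 0 0 0;.003 .003 0 0 0 0' -1 20; python3 -m pendant '0 0 0 0 0 0;0 0 0 0 0 0;0 0 0 0 0 0'
```

```text
time: 5.3
ee_pos: [0.6689, -0.1449, 0.0461]
eef_rot: [0.552, 0.444, -0.55, 0.443]
ft_force: [-0.4, -0.2, 0.4]
width: 0.0413
time: 5.6
ee_pos: [0.6689, -0.1449, 0.0462]
eef_rot: [0.552, 0.444, -0.55, 0.443]
ft_force: [-0.5, 0.5, 0.9]
width: 0.0409
```

```bash
python3 -m pendant '-.03 0 0 0 0 0;-.08 0 0 0 0 0;-.15 0 0 0 0 0;-.23 0 0 0 0 0;-.33 0 0 0 0 0;-.45 0 0 0 0 0;-.5 0 0 0 0 0;-.5 0 0 0 0 0'
python3 wr.py w3 .670,-.145,.036; python3 - <<'E'
from h import *
a=np.arctan2(-.346,.600); y=np.array([np.cos(a),np.sin(a),0]); x=np.array([0,0,-1.]); q=R.from_matrix(np.c_[x,y,np.cross(x,y)]).as_quat()
print(r.read_state()["width"],q,move([.6005,-.346,.17],q))
E
```

```text
time: 6.4
ee_pos: [0.6698, -0.1457, 0.1742]
eef_rot: [0.553, 0.442, -0.549, 0.444]
ft_force: [0.6, 0.7, -1.2]
width: 0.0412
[ 0.6698 -0.1457  0.1742] [-0.12  0.5   0.38  1.37 -0.19  1.3   0.06]  camera [ 0.684 -0.073  0.338]
0.04092864507348329 [ 0.61228175  0.35371041 -0.61228175  0.35371041] (array([ 0.0046, -0.0956,  0.8424]), array([ 0.205 , -0.0025, -0.0016]))
```

View pics/w3.png

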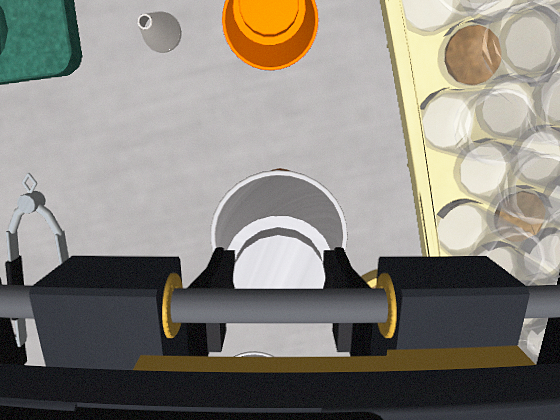

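The tin is held, and the cake's brown edge shows at (280,170), still standing. I measure the tin's offset in the hand and then carry it to above the stack.

```bash
python3 -m pendant '0 0 .1 0 0 0;0 0 .25 0 0 0;0 0 .4 0 0 0;0 0 .55 0 0 0;0 -.02 .7 0 0 0;0 -.06 .8 0 0 0;0 -.095 .84 0 0 0;0 -.095 .84 0 0 0'
python3 wr.py w4 .6005,-.346,.184 .6005,-.346,.0715;  python3 - <<'E'
from h import *
# foot position in the hand from w3
D=np.load("w3.npz");s=r.read_state()
p,d=vision.camera("top");W=cloud(cal("top"),d);m=(abs(W[...,2]-.185)<.01)&(np.hypot(W[...,0]-.6,W[...,1]+.346)<.04);print("top sees held foot",m.sum(),W[m].mean(0) if m.any() else 0)
p2,d2=vision.camera("scene");W=cloud(cal("scene"),d2)
cv2.imwrite("pics/s2.png",p2)
m=(W[...,2]>.005)&(W[...,2]<.06)&(np.hypot(W[...,0]-.67,W[...,1]+.145)<.04);P=W[m];print("cake",m.sum(),P.mean(0),P[:,2].max())
b=p2.astype(int);mm=m&(b[...,2]>b[...,0]+25);T=W[mm&(W[...,2]>.03)];print("cake top",len(T),T.mean(0) if len(T) else 0)
q=[ 0.55059309,0.44367471,-0.55059309,0.44367471]
print(r.read_state()["ee_pos"].round(4),move([.6005,-.346,.11],q))
E
```

```text
time: 7.25
ee_pos: [0.5985, -0.3465, 0.1694]
eef_rot: [0.552, 0.443, -0.551, 0.442]
ft_force: [1.4, 0.7, -0.8]
width: 0.0412
[ 0.5985 -0.3465  0.1694] [ 0.16  0.53  0.44  1.35 -0.23  1.31  0.39]  camera [ 0.614 -0.274  0.333]
.6005,-.346,.184 5264 mean [ 0.5998 -0.3388  0.1812] circ [ 0.6007 -0.3354] 0.0295 med z 0.1808
top sees held foot 0 0
cake 267 [ 0.68007275 -0.13845234  0.02527718] 0.038513271938691675
cake top 122 [ 0.67642636 -0.14261713  0.03392731]
[ 0.6018 -0.3428  0.17  ] (array([ 0.24  , -0.0027,  0.0146]), array([ 0.001 , -0.0031, -0.0009]))
```

```bash
python3 -m pendant '.08 -.005 .01 0 0 0;.18 -.007 .01 0 0 0;.27 -.007 .01 0 0 0;.32 -.007 .01 0 0 0;.32 -.007 .01 0 0 0;.32 -.007 .01 0 0 0;.32 -.007 .01 0 0 0'
python3 - <<'E'
from h import *
q=[ 0.55059309,0.44367471,-0.55059309,0.44367471]
s=r.read_state();print(s["ft_force"].round(2),s["ee_pos"].round(4),move([.5998,-.345,.075],q))
E
```

```text
time: 8.1
ee_pos: [0.5993, -0.3473, 0.092]
eef_rot: [0.552, 0.443, -0.549, 0.444]
ft_force: [-0.4, -0.3, -0.8]
width: 0.0408
[-0.36 -0.27 -0.77] [ 0.5993 -0.3473  0.092 ] (array([ 0.0679, -0.0004, -0.0093]), array([-0.0005, -0.0017, -0.0024]))
```

View pics/s2.png

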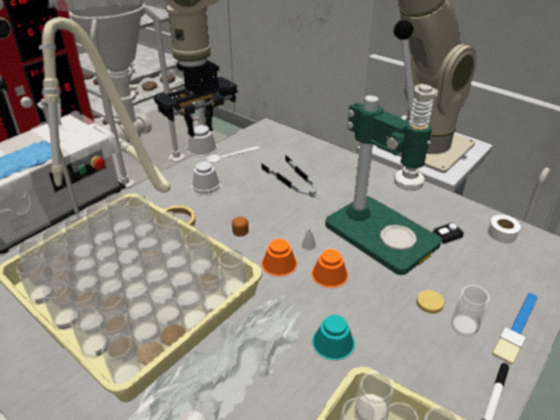

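The cake stands free at (240,226), and the held tin at (201,139) is above the stack at (205,176). I lower the last 17 mm slowly.

```bash
python3 -m pendant '.015 0 -.008 0 0 0;.03 0 -.009 0 0 0;.045 0 -.009 0 0 0;.058 0 -.009 0 0 0;.067 0 -.009 0 0 0;.07 0 -.009 0 0 0;.07 0 -.009 0 0 0;.07 0 -.009 0 0 0'
```

```text
time: 8.9
ee_pos: [0.5991, -0.3455, 0.0741]
eef_rot: [0.552, 0.443, -0.55, 0.443]
ft_force: [-3.1, 2.0, 6.6]
width: 0.0407
```

It is seated: z is 0.0741 where 0.0742 was expected, with a 6.6 N upward push. I release and rise.

```bash
python3 -m pendant '0 0 0 0 0 0;0 0 0 0 0 0;0 0 0 0 0 0;0 0 0 0 0 0;0 0 0 0 0 0;0 0 0 0 0 0' 1 20; python3 -m pendant '-.03 0 0 0 0 0;-.12 0 0 0 0 0;-.3 0 0 0 0 0;-.5 0 0 0 0 0;-.7 0 0 0 0 0;-.8 0 0 0 0 0;-.8 0 0 0 0 0'
python3 - <<'E'
from h import *
for n in("top","scene"):
    c=cal(n);p,d=vision.camera(n);W=cloud(c,d);cv2.imwrite(f"pics/{n}3.png",p);np.savez(n+"3.npz",p=p,d=d)
    m=(np.hypot(W[...,0]-.6,W[...,1]+.346)<.05)&(abs(W[...,2]-.084)<.006);P=W[m];print(n,"stack top",m.sum(),P.mean(0).round(4) if len(P) else 0)
    b=p.astype(int);m=(np.hypot(W[...,0]-.67,W[...,1]+.145)<.05)&(b[...,2]>b[...,0]+25)&(W[...,2]>.03);P=W[m];print("cake top",m.sum(),P.mean(0).round(4) if len(P) else 0,P.min(0)/2+P.max(0)/2 if len(P) else 0)
# tongs from top: dark pixels
c=cal("top");p=np.load("top.npz")["p"]
m=(p.max(2)<85).astype(np.uint8);m[:,:290]=0;m[:,365:]=0;m[:250]=0;m[302:]=0
m=cv2.morphologyEx(m,cv2.MORPH_CLOSE,np.ones((3,3)))
n,l,st,ce=cv2.connectedComponentsWithStats(m)
for i in range(1,n):
  if st[i,4]>8: print(st[i],onz(c,*ce[i],.015).round(4))
y=np.array([np.cos(-.2),np.sin(-.2),0]);x=np.array([0,0,-1.]);q=R.from_matrix(np.c_[x,y,np.cross(x,y)]).as_quat()
print(r.read_state()["ee_pos"].round(4),q,move([.42,-.10,.27],q),r.read_state()["joint_positions"].round(2))
E
```

```text
time: 9.5
ee_pos: [0.5989, -0.3449, 0.0729]
eef_rot: [0.552, 0.444, -0.55, 0.443]
ft_force: [-0.6, -0.0, -0.5]
width: 0.0811
time: 10.2
ee_pos: [0.5996, -0.3467, 0.2788]
eef_rot: [0.553, 0.441, -0.549, 0.446]
ft_force: [0.6, 0.4, -0.6]
width: 0.0869
top stack top 0 0
cake top 153 [ 0.671  -0.1467  0.0356] [ 0.67107011 -0.14741689  0.03786595]
scene stack top 128 [ 0.6025 -0.3436  0.083 ]
cake top 126 [ 0.6767 -0.1428  0.0339] [ 0.67705448 -0.14526563  0.03392667]
[308 258  24   7  52] [ 0.4475 -0.202   0.015 ]
[345 264  12   4  19] [ 0.4366 -0.2813  0.015 ]
[302 279  23   9  45] [ 0.392  -0.1863  0.015 ]
[337 294  12   4  14] [ 0.3602 -0.2602  0.015 ]
[ 0.5985 -0.3456  0.2734] [ 0.54741879  0.44758537 -0.54741879  0.44758537] (array([ 0.014 , -0.9077, -0.8068]), array([-0.0104, -0.0019, -0.0016])) [ 0.16  0.49  0.46  1.2  -0.21  1.5   0.37]
```

```bash
python3 -m pendant '.02 -.1 -.03 0 0 0;.02 -.25 -.1 0 0 0;.02 -.4 -.18 .02 0 0;.02 -.55 -.27 .04 0 0;.02 -.7 -.36 .04 0 0;.02 -.8 -.42 .04 0 0;.02 -.82 -.44 .04 0 0;.02 -.82 -.44 .04 0 0'
python3 wr.py w5
```

```text
time: 11.1
ee_pos: [0.4213, -0.1933, 0.2674]
eef_rot: [0.565, 0.428, -0.562, 0.426]
ft_force: [0.7, -0.6, 0.6]
width: 0.0868
[ 0.4213 -0.1933  0.2674] [-0.07 -0.07  0.39  1.81  0.02  1.39  0.04]  camera [ 0.441 -0.122  0.431]
```

View pics/w5.png

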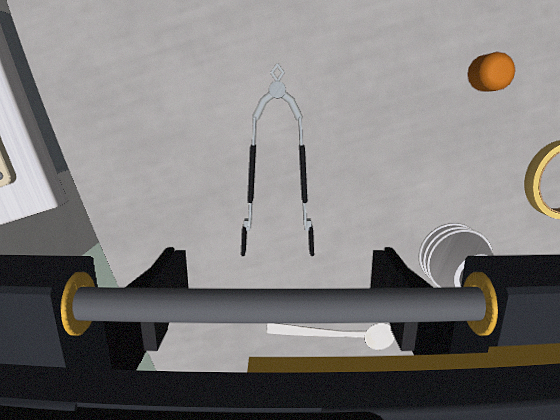

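The three nested rims show at (455,250), and the cake stands upright at (492,72). The tongs are clear: hinge (277,90), sleeves (251,173)/(303,173), jaws (244,240)/(311,240). Now I locate the sleeves and jaws exactly.

```bash
python3 - <<'E'
from h import *
c=cal("wrist");p=np.load("w5.npz")["p"]
m=(p.max(2)<60).astype(np.uint8);m[:,:235]=0;m[:,322:]=0;m[:135]=0;m[265:]=0
n,l,st,ce=cv2.connectedComponentsWithStats(m);o=[]
for i in range(1,n):
  if st[i,4]>40:
    w=onz(c,*ce[i],.018); o.append(w); print(st[i],ce[i].round(1),w.round(4))
o=np.array(o);o=o[np.argsort(-o[:,1])];S=o[:2].mean(0);J=o[2:4].mean(0);d=(J-S)[:2];L=np.linalg.norm(d);d/=L;print("S",S,"J",J,L,"ang",np.arctan2(d[1],d[0]))
y=np.array([-d[1],d[0],0]);x=np.array([0,0,-1.]);q=R.from_matrix(np.c_[x,y,np.cross(x,y)]).as_quat()
print(np.linalg.norm(o[0]-o[1]),q,move([S[0],S[1],.05],q))
# cake
b=p.astype(int);m=(b[...,2]>b[...,0]+60).astype(np.uint8);m[:,:440]=0;m[130:]=0
W=cloud(c,np.load("w5.npz")["d"]);T=W[(m>0)&(W[...,2]>.03)];print("cake top",len(T),T.mean(0),(T.min(0)+T.max(0))/2,T.max(0)-T.min(0))
E
```

```text
[248 145   8  58 296] [251.4 173.2] [ 0.3933 -0.1837  0.018 ]
[299 145   8  58 287] [303.  173.3] [ 0.4484 -0.1994  0.018 ]
[241 227   6  29 113] [243.4 240.8] [ 0.3612 -0.2574  0.018 ]
[309 227   5  29 113] [311.  241.3] [ 0.437  -0.2795  0.018 ]
S [ 0.4208298  -0.19153173  0.018     ] J [ 0.39908901 -0.26841731  0.018     ] 0.07990027876959932 ang -1.846370106365793
0.057337629464199846 [ 0.56393686  0.42658554 -0.56393686  0.42658554] (array([ 0.8698, -0.0072, -0.0061]), array([ 0.0005, -0.0021, -0.0004]))
cake top 1069 [ 0.66786706 -0.14577507  0.03770128] [ 0.56505738 -0.14383073  0.23074692] [0.24754478 0.04247282 0.40144142]
```

```bash
python3 -m pendant '.1 -.003 -.003 0 0 0;.25 -.007 -.006 0 0 0;.42 -.007 -.006 0 0 0;.6 -.007 -.006 0 0 0;.75 -.007 -.006 0 0 0;.83 -.007 -.006 0 0 0;.83 -.007 -.006 0 0 0;.83 -.007 -.006 0 0 0'
python3 - <<'E'
from h import *
s=r.read_state();print(s["ee_pos"].round(4),s["joint_positions"].round(2),move([.4208,-.1915,.006],[0.56393686,0.42658554,-0.56393686,0.42658554]))
E
```

```text
time: 11.95
ee_pos: [0.4211, -0.1926, 0.0605]
eef_rot: [0.565, 0.427, -0.563, 0.426]
ft_force: [0.6, -0.7, 0.5]
width: 0.0871
[ 0.4211 -0.1926  0.0605] [-0.05  0.14  0.41  2.08 -0.07  0.93  0.12] (array([ 0.2182, -0.0026, -0.0035]), array([-0.0005, -0.0014, -0.0002]))
```

```bash
python3 -m pendant '.06 -.002 -.003 0 0 0;.13 -.002 -.003 0 0 0;.18 -.002 -.003 0 0 0;.21 -.002 -.003 0 0 0;.215 -.002 -.003 0 0 0;.215 -.002 -.003 0 0 0'; python3 -m pendant '0 0 0 0 0 0;0 0 0 0 0 0;0 0 0 0 0 0;0 0 0 0 0 0;0 0 0 0 0 0;0 0 0 0 0 0;0 0 0 0 0 0' .36 20
```

```text
time: 12.55
ee_pos: [0.4211, -0.1909, 0.0072]
eef_rot: [0.565, 0.427, -0.563, 0.426]
ft_force: [-0.4, -0.7, -0.3]
width: 0.0872
time: 13.25
ee_pos: [0.4209, -0.1908, 0.0069]
eef_rot: [0.565, 0.427, -0.563, 0.426]
ft_force: [-0.8, -0.4, 3.9]
width: 0.0592
```

```bash
python3 -m pendant '-.02 0 0 0 0 0;-.06 0 0 0 0 0;-.13 0 0 0 0 0;-.23 0 0 0 0 0;-.35 0 0 0 0 0;-.46 0 0 0 0 0;-.5 0 0 0 0 0;-.5 0 0 0 0 0'; python3 wr.py w6
```

```text
time: 14.05
ee_pos: [0.4213, -0.1912, 0.133]
eef_rot: [0.566, 0.426, -0.562, 0.427]
ft_force: [-0.1, 1.1, -1.8]
width: 0.0592
[ 0.4213 -0.1912  0.133 ] [-0.07  0.03  0.41  2.01 -0.02  1.1   0.07]  camera [ 0.44  -0.12   0.297]
```

View pics/w6.png

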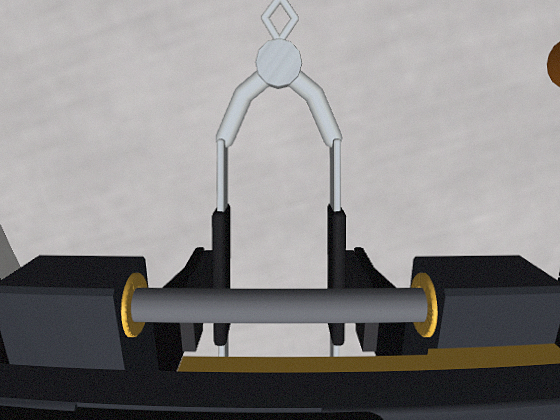

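The tongs are held securely: hinge at (279,62), sleeves at (222,275)/(338,275) between the pads. I turn them toward world +x and work out the hinge position in the hand.

```bash
python3 - <<'E'
from h import *
D=np.load("w6.npz");c=cal("wrist");s=r.read_state();q=R.from_quat(s["eef_rot"])
for z in(.136,.146): print("hinge in tool",(q.inv().apply(onz(c,279,62,z)-s["ee_pos"])).round(4))
W=cloud(c,D["d"]);print(W[62,279],W[270,222],W[270,338])
W5=np.load("w5.npz");b=W5["p"].astype(int);m=(b[...,2]>b[...,0]+60);m[:,:440]=0;m[130:]=0
K=vision.get_calibration("wrist");
E
python3 -m pendant '-.03 0 0 -.08 0 0;-.08 0 0 -.18 0 0;-.12 0 0 -.28 0 0;-.12 0 0 -.38 0 0;-.12 0 0 -.48 0 0;-.12 0 0 -.56 0 0;-.12 0 0 -.6 0 0;-.12 0 0 -.6 0 0'
python3 - <<'E'
from h import *
s=r.read_state();x=np.array([0,0,-1.]);y=np.array([0,1.,0]);q=R.from_matrix(np.c_[x,y,np.cross(x,y)]).as_quat();print(q,s["joint_positions"].round(2),move([.52,-.155,.165],q))
E
```

```text
hinge in tool [-0.004  -0.0003 -0.0917]
hinge in tool [-0.014  -0.0003 -0.0907]
[ 0.44490629 -0.10345654  0.14393865] [ 0.3979052  -0.17867118  0.14564275] [ 0.44637015 -0.19219389  0.14620929]
time: 14.9
ee_pos: [0.4196, -0.1909, 0.1602]
eef_rot: [0.323, 0.63, -0.321, 0.629]
ft_force: [-0.2, 0.6, -0.6]
width: 0.0591
[0.         0.70710678 0.         0.70710678] [-0.07  0.    0.4   1.98 -0.    1.16  0.96] (array([-0.0192,  0.4096,  0.1187]), array([-0.6302, -0.0014, -0.0017]))
```

```bash
python3 -m pendant '0 .03 .01 -.08 0 0;0 .08 .02 -.18 0 0;0 .16 .05 -.28 0 0;0 .24 .07 -.38 0 0;0 .32 .1 -.48 0 0;0 .38 .12 -.56 0 0;0 .41 .12 -.63 0 0;0 .41 .12 -.63 0 0'
python3 - <<'E'
from h import *
s=r.read_state();p,d=vision.camera("top");c=cal("top");W=cloud(c,d);b=p.astype(int);m=(np.hypot(W[...,0]-.67,W[...,1]+.145)<.04)&(b[...,2]>b[...,0]+25)&(W[...,2]>.03)&(W[...,2]<.045);P=W[m];print(len(P),P.mean(0))
cv2.imwrite("pics/top4.png",p)
W5=np.load("w5.npz")
print(s["ee_pos"],s["width"],s["joint_positions"].round(2),move([.590,-.145,.165],[0,.70710678,0,.70710678]))
E
python3 wr.py w7 .670,-.145,.036
```

```text
time: 15.7
ee_pos: [0.5213, -0.1546, 0.1606]
eef_rot: [0.001, 0.707, 0.001, 0.707]
ft_force: [-0.7, -0.0, -0.4]
width: 0.0595
0 [nan nan nan]
[ 0.5212503  -0.15464871  0.16060506] 0.059531729374422596 [-0.08  0.2   0.33  1.78 -0.07  1.18  1.84] (array([-0.0165,  0.0427,  0.2772]), array([-0.0031, -0.    , -0.0018]))
[ 0.5206 -0.1553  0.1608] [-0.08  0.2   0.33  1.78 -0.07  1.18  1.83]  camera [ 0.446 -0.155  0.325]
.670,-.145,.036 593 mean [ 0.6587 -0.1452  0.0343] circ [ 0.6657 -0.1452] 0.0191 med z 0.0347<stdin>:2: RuntimeWarning: Mean of empty slice.
  ret = um.true_divide(
```

View pics/top4.png

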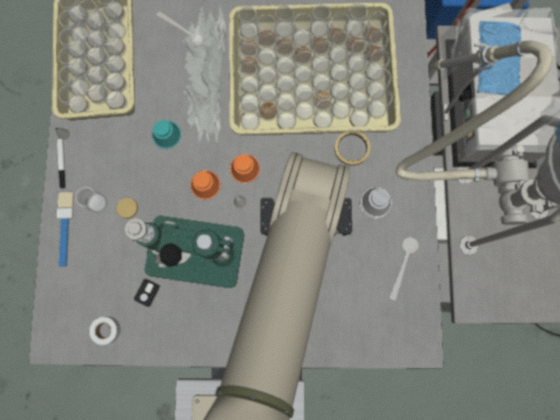

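The top view has the arm hiding the cake. The stack is intact at (376,203) and the press is clear of the forearm. I advance over the cake and lower to just above it.

```bash
python3 -m pendant '0 .02 .05 0 0 0;0 .04 .12 0 0 0;0 .043 .2 -.003 0 0;.05 .043 .26 -.003 0 0;.15 .043 .277 -.003 0 0;.26 .043 .277 -.003 0 0;.34 .043 .277 -.003 0 0;.36 .043 .277 -.003 0 0'
python3 wr.py w8; python3 - <<'E'
from h import *
s=r.read_state()
W5=np.load("w8.npz")
p,d=vision.camera("scene");cv2.imwrite("pics/s8.png",cv2.resize(p[150:290,150:340],None,fx=4,fy=4,interpolation=cv2.INTER_CUBIC));
print(s["ee_pos"],s["width"],s["joint_positions"].round(2),move([.590,-.145,.013],[0,.70710678,0,.70710678]))
E
```

```text
time: 16.6
ee_pos: [0.5894, -0.1441, 0.0696]
eef_rot: [0.001, 0.708, 0.002, 0.706]
ft_force: [-0.3, 0.7, -0.6]
width: 0.0592
[ 0.5894 -0.1441  0.0696] [-0.07  0.43  0.3   1.69 -0.14  1.04  1.85]  camera [ 0.515 -0.144  0.234]
[ 0.58976075 -0.14422955  0.07033688] 0.0593961934216625 [-0.07  0.43  0.3   1.69 -0.14  1.04  1.85] (array([ 0.2352, -0.0027, -0.0019]), array([ 0.0013,  0.0006, -0.0019]))
```

View pics/s8.png

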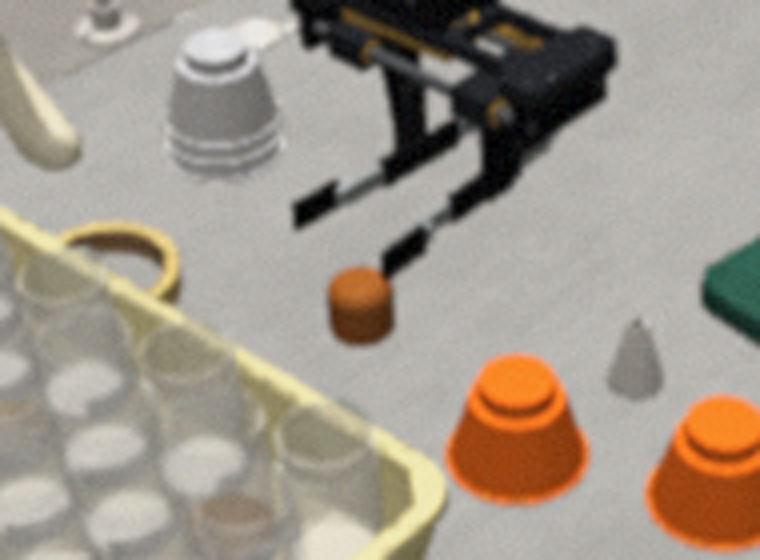

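The three nested tins look upright at crop (222,100). The open jaws at (315,205)/(405,250) hang above the cake at (361,305). I check the jaw midpoint against the cake in this one camera.

```bash
python3 - <<'E'
from h import *
c=cal("scene");f=lambda u,v,z:onz(c,150+u/4,150+v/4,z)
a,b=f(315,205,.073),f(405,250,.073);print(a,b,(a+b)/2,"cake",f(361,285,.036))
E
```

```text
[ 0.67223731 -0.17900463  0.073     ] [ 0.66918628 -0.10946628  0.073     ] [ 0.67071179 -0.14423545  0.073     ] cake [ 0.67625858 -0.14008999  0.036     ]
```

They agree to within about 5 mm against 12 mm of clearance. I descend with a small bias.

```bash
python3 -m pendant '.03 0 .008 0 0 0;.07 .003 .008 0 0 0;.11 .003 .008 0 0 0;.15 .003 .008 0 0 0;.19 .003 .008 0 0 0;.22 .003 .008 0 0 0;.23 .003 .008 0 0 0;.23 .003 .008 0 0 0'
python3 - <<'E'
from h import *
p,d=vision.camera("scene");cv2.imwrite("pics/s9.png",cv2.resize(p[180:260,190:310],None,fx=5,fy=5,interpolation=cv2.INTER_CUBIC));
E
```

```text
time: 17.5
ee_pos: [0.5925, -0.1437, 0.0143]
eef_rot: [-0.0, 0.707, 0.002, 0.708]
ft_force: [0.6, -0.8, -0.3]
width: 0.0592
```

View pics/s9.png

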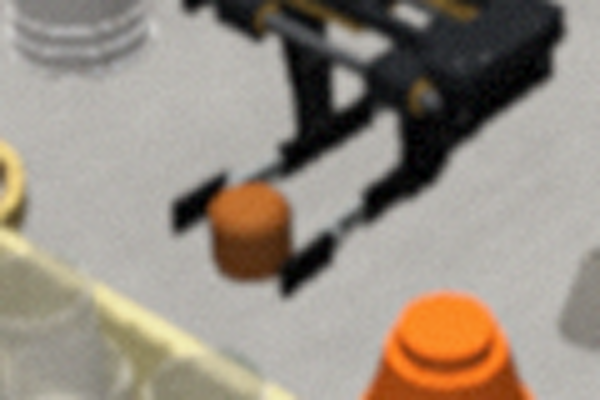

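The cake at (250,232) stands between both jaws, (198,205) and (305,262). I squeeze.

```bash
python3 -m pendant '0 0 0 0 0 0;0 0 0 0 0 0;0 0 0 0 0 0;0 0 0 0 0 0;0 0 0 0 0 0;0 0 0 0 0 0;0 0 0 0 0 0;0 0 0 0 0 0' -1 22;python3 -m pendant '0 0 0 0 0 0;0 0 0 0 0 0;0 0 0 0 0 0'
```

```text
time: 18.35
ee_pos: [0.5928, -0.1437, 0.0148]
eef_rot: [-0.0, 0.706, 0.002, 0.708]
ft_force: [0.0, -0.1, -0.8]
width: 0.0453
time: 18.65
ee_pos: [0.5927, -0.1437, 0.0148]
eef_rot: [-0.0, 0.706, 0.002, 0.708]
ft_force: [0.1, -0.0, -0.6]
width: 0.0451
```

The width is 45.1 mm, which puts the hinge near 0.207, so the jaws are closed on the cake. I lift about 12 cm.

```bash
python3 -m pendant '-.02 0 0 0 0 0;-.06 0 0 0 0 0;-.12 0 0 0 0 0;-.19 0 0 0 0 0;-.27 0 0 0 0 0;-.36 0 0 0 0 0;-.43 0 0 0 0 0;-.48 0 0 0 0 0';python3 -m pendant '-.01 0 0 0 0 0;-.01 0 0 0 0 0;-.01 0 0 0 0 0;-.01 0 0 0 0 0;-.01 0 0 0 0 0'
python3 - <<'E'
from h import *
s=r.read_state();print(s["ee_pos"],s["width"])
for n in ("scene",):
    p,d=vision.camera(n);cv2.imwrite("pics/s10.png",cv2.resize(p[120:260,150:350],None,fx=4,fy=4,interpolation=cv2.INTER_CUBIC));W=cloud(cal(n),d);b=p.astype(int)
    m=(np.hypot(W[...,0]-.672,W[...,1]+.145)<.04)&(b[...,2]>b[...,0]+25)&(W[...,2]>.05);P=W[m];print("cake",len(P),P[:,2].min(),P[:,2].max(),P.mean(0))
    m=(np.hypot(W[...,0]-.6,W[...,1]+.346)<.05)&(abs(W[...,2]-.084)<.006);print("stack top",W[m].mean(0))
E
```

```text
time: 19.45
ee_pos: [0.593, -0.1443, 0.1375]
eef_rot: [-0.0, 0.705, 0.002, 0.709]
ft_force: [0.1, -0.1, -1.4]
width: 0.0454
time: 19.95
ee_pos: [0.5921, -0.144, 0.1365]
eef_rot: [-0.0, 0.707, 0.002, 0.707]
ft_force: [0.4, 0.0, -2.2]
width: 0.0453
[ 0.59205432 -0.14398211  0.13646596] 0.04528717889374734
cake 350 0.12363144223020216 0.5187107843913321 [ 0.66996277 -0.13998834  0.22572758]
stack top [ 0.60291254 -0.34379035  0.08291816]
```

View pics/s10.png

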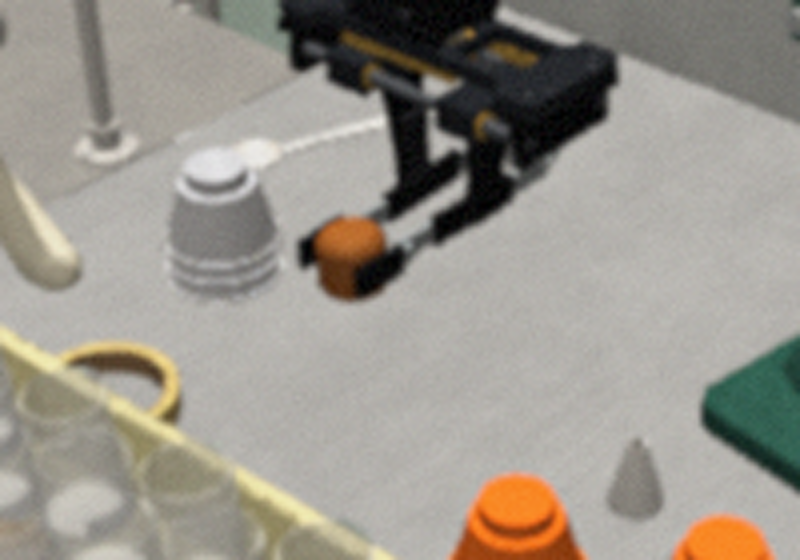

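The cake hangs upright in the jaws at (350,258), with its underside about 12 cm up. The stack at (222,220), the nozzle and the spoon are untouched. I hand in.

```bash
python3 -c "
from bench import close_job; print(close_job())"
```

```text
the job is handed in; nothing more can be done
None
```

The job is handed in at about 20 s of the 54 s allowed. I lifted the single grey tin straight off the cake and nested it on the stack. Then I took the tongs by their sleeves, closed the jaws on the standing cake and lifted it, ending still squeezing at 22 N. The hand-in gives no verdict, so the results below are my own checks.

**Last checks**
- **Stack:** its top was at about 83 mm in the scene camera, where 84 mm is expected for three nested tins, and it looked upright. The top camera found no points there on its one check after the release, so its height rests on one camera.
- **Tongs:** the grip is 45.3 mm wide, which puts the hinge at about 0.21 rad.
- **Cake:** it looks upright in the jaws, with its underside at roughly 12 cm by the tool height. The direct depth reading of the cake was spoilt by background points (lowest 0.124 m, highest 0.519 m).
- **Other things:** in the last picture the nozzle, spoon and orange tins looked undisturbed. The turquoise tin was outside that crop and looked undisturbed in the earlier top view.

**Disagreement:** before the squeeze, the scene camera put the cake about 5 mm off in x and 4 mm off in y from the jaw midpoint. The jaws had about 12 mm of clearance each side, and they closed on the cake without trouble.

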